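# Probe the bushes and sort out the blind ones

## Task

Take the probe pin from its stand and test the bushes on the inspection tray one after the other from left to right, putting the pin down each bore as far as it will go. Slide every bush that is drilled right through away from you, up against the far wall in the pocket of the tray behind it, and draw every blind one towards you, up against the near wall of the undivided bay; slide them on the tray without lifting or tipping them. At the end hang the pin in its stand again and leave the things round about where they are.

Things in the scene. Friction and masses are not known exactly. Their poses are not given: they have to be found in the camera images.
- tray: fixed grey tray, 280 (x) x 312 (y) mm, floor 4 mm thick, walls 20 mm high, 6 mm thick (inner faces x = +-134, y = +-150 mm). Origin: underside centre, on the table; +x to the far wall, +y left as the robot sees it. The bushes start near x = 0 at about y = +100, 0, -100 mm (left, middle, right).
- tray_far (a point): floor of the tray's middle far pocket, tray x = +102 mm, y = 0: centre of a bush that touches the far wall. The side pockets' points lie at y = +-100 mm. Between pockets: ribs at y = +-50 mm, 6 mm thick, tops 17 mm above the table, from x = 63 mm to the far wall.
- tray_near (a point): floor of the undivided near bay, tray x = -102 mm, y = 0: centre of a bush that touches the near wall; left and right of it the same at y = +-100 mm.
- bush_a: bush a, one of three alike: steel, 50 mm high, foot flange 64 mm across, 12 mm high, body 54 mm across, about 0.3 kg. Upright 24 mm bore, open at the top: through, it runs down to the tray floor (50 mm); blind, it ends in metal 34 mm below the mouth. Pushed near the top it may tip. How many and which are blind is for the probe to find; the letters are not marked. Origin: underside centre, z up along the bore.
- bush_b: bush b, one of three alike: steel, 50 mm high, foot flange 64 mm across, 12 mm high, body 54 mm across, about 0.3 kg. Upright 24 mm bore, open at the top: through, it runs down to the tray floor (50 mm); blind, it ends in metal 34 mm below the mouth. Pushed near the top it may tip. How many and which are blind is for the probe to find; the letters are not marked. Origin: underside centre, z up along the bore.
- bush_c: bush c, one of three alike: steel, 50 mm high, foot flange 64 mm across, 12 mm high, body 54 mm across, about 0.3 kg. Upright 24 mm bore, open at the top: through, it runs down to the tray floor (50 mm); blind, it ends in metal 34 mm below the mouth. Pushed near the top it may tip. How many and which are blind is for the probe to find; the letters are not marked. Origin: underside centre, z up along the bore.
- stand: fixed dark steel stand for the probe, a tube 48 mm across and 76 mm high on a foot 76 mm across, with an upright hole 22 mm wide right down to the table. Origin: centre of the underside, on the hole's axis, z up.
- probe_grip (a point): handle centre of the probe (loose, 0.12 kg, 132 mm long, hangs upright in the stand by its collar), 105 mm above its tip. Handle black, square, 24 x 24 mm, 54 mm tall, sides along the point's x and y; z up along the pin. Collar 40 mm across, from 72 to 78 mm above the tip; below it the bare steel pin, 12 mm thick.
- probe_tip (a point): lower end of the pin, on its axis; 4 mm above the table while the probe hangs in the stand with its collar on the rim.
- tape_roll: roll of packing tape lying flat, 103 mm across, 48 mm high; not part of the job. Origin: centre of the underside.
- beaker: small white cup, 58 mm across, 61 mm high; not part of the job. Origin: centre of the underside.
- screwdriver: screwdriver with red handle lying flat, 194 mm long (its y axis), 25 mm high; not part of the job. Origin: centre of the underside.
- marker: white felt marker lying flat, 133 mm long (its y axis), 16 mm high; not part of the job. Origin: centre of the underside.
Mind the look-alikes: they are no part of the job. Leave any blue, pink or purple look-alike of the part that bears probe_grip alone.

How it is judged (in metres and radians):
On the way, in this order (a step that is already met when the one before it is completed fails the run):
1. the pin has been put down to the bottom of the bore of the left bush (to within about 1 cm) (((y of bush_a in the frame of tray between 0.05 and 0.2 m and horizontal distance between probe_tip and bush_a below 0.013 m and z of probe_tip in the frame of bush_a below 0.01 m) or (y of bush_b in the frame of tray between 0.05 and 0.2 m and horizontal distance between probe_tip and bush_b below 0.013 m and z of probe_tip in the frame of bush_b below 0.025 m) or (y of bush_c in the frame of tray between 0.05 and 0.2 m and horizontal distance between probe_tip and bush_c below 0.013 m and z of probe_tip in the frame of bush_c below 0.01 m))), for 0.1 s.
2. the pin has been put down to the bottom of the bore of the middle bush (to within about 1 cm) (((y of bush_a in the frame of tray between -0.05 and 0.05 m and horizontal distance between probe_tip and bush_a below 0.013 m and z of probe_tip in the frame of bush_a below 0.01 m) or (y of bush_b in the frame of tray between -0.05 and 0.05 m and horizontal distance between probe_tip and bush_b below 0.013 m and z of probe_tip in the frame of bush_b below 0.025 m) or (y of bush_c in the frame of tray between -0.05 and 0.05 m and horizontal distance between probe_tip and bush_c below 0.013 m and z of probe_tip in the frame of bush_c below 0.01 m))), for 0.1 s.
3. the pin has been put down to the bottom of the bore of the right bush (to within about 1 cm) (((y of bush_a in the frame of tray between -0.2 and -0.05 m and horizontal distance between probe_tip and bush_a below 0.013 m and z of probe_tip in the frame of bush_a below 0.01 m) or (y of bush_b in the frame of tray between -0.2 and -0.05 m and horizontal distance between probe_tip and bush_b below 0.013 m and z of probe_tip in the frame of bush_b below 0.025 m) or (y of bush_c in the frame of tray between -0.2 and -0.05 m and horizontal distance between probe_tip and bush_c below 0.013 m and z of probe_tip in the frame of bush_c below 0.01 m))), for 0.1 s.
At the end, for the whole second after the job is handed in: Every through-drilled bush stands at the far wall of the tray (centre 88 mm or more beyond the tray's middle), every blind one likewise at the near wall, all still, upright and flat on the floor; the probe hangs upright in its stand, collar on the rim (tip under 10 mm above the table) (x of each of bush_a, bush_c in the frame of tray above 0.088 m and y of bush_a in the frame of tray between -0.15 and 0.15 m and angle between each of bush_a, bush_b, bush_c, probe_grip's own z axis and vertical below 0.1 rad and z of each of bush_a, bush_b, bush_c in the frame of tray below 0.009 m and linear speed of each of bush_a, bush_b, bush_c below 0.01 m/s and x of bush_b in the frame of tray below -0.088 m and y of bush_b in the frame of tray between -0.15 and 0.15 m and y of bush_c in the frame of tray between -0.15 and 0.15 m and horizontal distance between probe_tip and stand below 0.014 m and z of probe_tip in the frame of stand below 0.01 m); the robot touches nothing.
It fails at once if a bush is lifted off the tray floor (z of any of bush_a, bush_b, bush_c in the frame of tray above 0.019 m).
It fails at once if a bush is tipped (angle between any of bush_a, bush_b, bush_c's own z axis and vertical above 0.35 rad).
It fails at once if a bystander is disturbed (moved by more than 3 cm) (distance of any of tape_roll, beaker, screwdriver, marker from where it was at the start of the episode above 0.03 m).
It also fails if it takes over 72 s, if anything falls off the work surface, if the arm or the gripper's body presses on something with over 40 N, if the wrist force passes 120 N, or if a joint passes its speed limit or range.

## Robot

A 6-joint arm with a two-finger parallel gripper is mounted at the origin on a cart in front of the work surface, level with it; the furniture and walls round the work are solid. World frame = base frame: x ahead of the robot, y to its left, z up, the work surface at z = 0. Lengths are in m, angles in degrees, forces in N, time in s.
With the tool pointing down it reaches from about 0.4 to 0.825 m from the base axis. Payload 7 kg.
Tool frame: the origin (TCP) lies midway between the tips of the shut fingers; the grasp point (between the pads) lies 19 mm behind it; z points along the fingers, y is the direction in which the jaws open and shut (so a half turn about z gives the same grasp; the last joint's range is limited). The gripper opens to 88 mm and grips with 3 to 60 N. Pads are 19 mm wide; open, the fingers measure 130 mm over their backs; the gripper's body (78 mm by 193 mm) begins 47 mm behind the grasp point.
Start: joints at [91.736, 20.546, 0.682, 0, -70.136, -16.507], TCP at [0.172, 0.653, 0.227] pointing down, gripper open.
Joint ranges: [-176.03, 176.03], [-82.01, 121.73], [-58.28, 71.71], [-173.87, 95.51], [-174.79, -0.11], [-173.66, 173.66]. Speed limits (degrees/s): [136.94, 136.94, 172.46, 180, 180, 180].

## Interface

Orientations are given as a 3x3 rotation matrix whose columns are the frame's x, y, z axes.
In Python, from rig import robot gives the robot as it stands. Calls block until the motion is done:
- robot.goto(position, orientation): joint-space move of the TCP to a pose.
- robot.servo_line(position, ori=None, speed=0.15): straight line of the TCP; ori=None keeps the orientation; speed is the mean speed in m/s.
- robot.movej(angles): joint-space move.
- robot.move_gripper(opening): opening from 0.0 (shut) to 1.0 (fully open); the grip force is fixed at half the most; returns when the fingers have stopped.
- robot.dwell(seconds).
- robot.ik(position, orientation): joint angles nearest the present ones, or None.
- robot.grab_frame(name): name is "scene" or "top" or "wrist"; returns (picture, depth): 400x640x3 uint8, red, green, blue; 400x640 float32, m along the optical axis (not along the pixel's ray), 0 where there is no reading.
- robot.camera_info(name): a dict with "vfov" (degrees; the focal length in pixels is half the picture's height over the tangent of half this angle, whatever the lens; pixels are square), "cx", "cy" (the principal point, pixels), "view" (4x4, takes a point from world to camera coordinates); the wrist camera has in their place "T_tool_cam" (4x4, takes a point from camera to tool coordinates, whose origin is the TCP and whose axes are the flange's). Camera axes: x right, y down, z forward; pixel columns grow to the right and rows downward; lengths in m; the calibration is good to about 2 mm. A picture is of the moment at which its call begins: read the wrist's pose just before it. camera_info takes no time and is no camera call.
A pose or a line that the arm cannot do raises robot.Unreachable and nothing moves.
- robot.job_done(): hands the job in, once; it reports no verdict.
Readings, each from a call of its own:
- robot.read_t(): time.
- robot.read_qpos(): joint angles.
- robot.read_qvel(): joint speeds.
- robot.read_effort(): joint torques, N m.
- robot.read_position(): TCP position.
- robot.read_tcp_rot(): TCP orientation.
- robot.read_force(): force on the tool from outside, world axes, zero at the start.
- robot.read_ft_torque(): the same for the moment, N m.
- robot.read_grip_width(): opening from 0.0 (shut) to 1.0 (fully open).
Only numpy, scipy, OpenCV 4.12 (cv2) and the standard library are available. Lean on these libraries where they do the work, as an engineer would, in place of code of your own. Each camera call takes 0.05 s, during which the arm holds its last target.

## Working session

There is one attempt and no reset: what is moved stays moved. The work goes in short steps, each a Python script; the robot and the scene stay as the last script left them, time stands still between calls to the robot, and variables do not carry over. Pictures are saved under pics/ and viewed, and the job is handed in when it is done.

```bash
mkdir -p pics; ls
python3 - <<'E'
from rig import robot
import numpy as np, cv2
for n in ["scene","top","wrist"]:
    im,d=robot.grab_frame(n)
    cv2.imwrite(f"pics/{n}0.png",cv2.cvtColor(im,cv2.COLOR_RGB2BGR)); np.save(f"pics/{n}0d.npy",d)
    i=robot.camera_info(n); print(n,i, (d>0).mean())
print(robot.read_t(),robot.read_position(),robot.read_tcp_rot(),robot.read_force(),robot.read_grip_width())
E
```

```text
pics
scene {'vfov': 46.11198268953814, 'cx': 315.5162303653042, 'cy': 198.98514703386968, 'view': array([[ 0.50335365, -0.8639344 ,  0.01588873, -0.27469278],
       [-0.67445882, -0.40432093, -0.617762  ,  0.38127727],
       [ 0.54012999,  0.30023647, -0.78620459,  1.23686474],
       [ 0.        ,  0.        ,  0.        ,  1.        ]])} 0.995765625
top {'vfov': 53.51605118235581, 'cx': 315.7126138702122, 'cy': 205.56422086126193, 'view': array([[-0.00396255, -0.99991804, -0.01217403, -0.02299945],
       [-0.99079558,  0.00557309, -0.13525187,  0.51712642],
       [ 0.13530863,  0.01152604, -0.99073646,  1.26455219],
       [ 0.        ,  0.        ,  0.        ,  1.        ]])} 0.99598828125
wrist {'vfov': 59.064426551966065, 'cx': 323.8796121667992, 'cy': 194.27828397362862, 'T_tool_cam': array([[-1.37613056e-04, -9.65033769e-01, -2.62125553e-01,
         7.07062906e-02],
       [ 9.99999989e-01, -1.47214359e-04,  1.69909930e-05,
         3.58341501e-04],
       [-5.49855275e-05, -2.62125548e-01,  9.65033779e-01,
        -1.58567219e-01],
       [ 0.00000000e+00,  0.00000000e+00,  0.00000000e+00,
         1.00000000e+00]])} 0.996140625
0.15 [0.17204831 0.65234033 0.22585532] [[ 9.66928702e-01 -2.55046760e-01 -1.86405676e-04]
 [-2.55046792e-01 -9.66927912e-01 -1.24413360e-03]
 [ 1.37071394e-04  1.25053066e-03 -9.99999209e-01]] [-0.13678334 -0.25231679 -0.19077034] 0.9993767936784711
```

View pics/scene0.png

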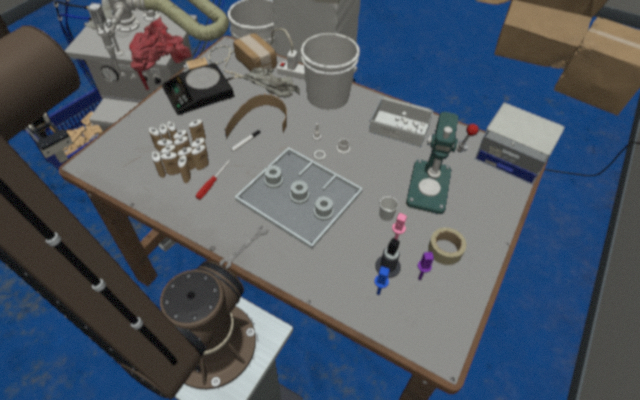

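View pics/top0.png

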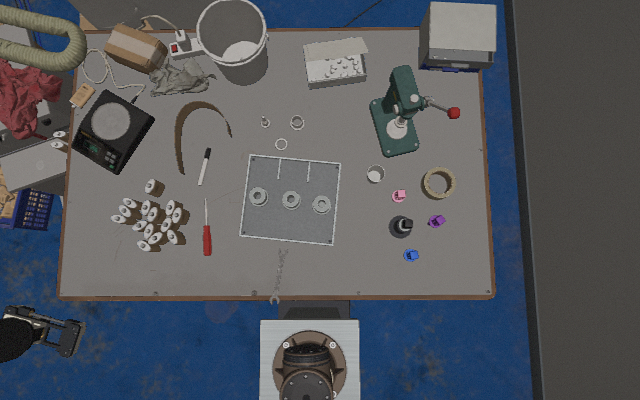

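View pics/wrist0.png

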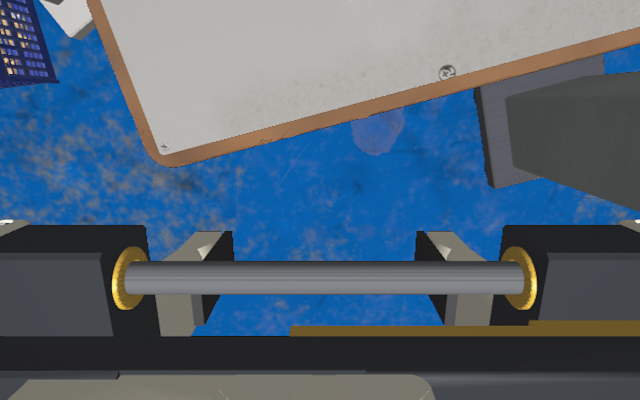

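```bash
cat > h.py <<'E'
import numpy as np, cv2
def K(info):
    f=200/np.tan(np.radians(info['vfov'])/2); return f,info['cx'],info['cy']
def cam2world(info,Ttool=None):
    if 'view' in info: return np.linalg.inv(info['view'])
    return Ttool@info['T_tool_cam']
def ray(info,px,T):
    f,cx,cy=K(info); px=np.atleast_2d(px).astype(float)
    d=np.c_[(px[:,0]-cx)/f,(px[:,1]-cy)/f,np.ones(len(px))]@T[:3,:3].T
    return T[:3,3],d
def onplane(info,px,z,T):
    o,d=ray(info,px,T); s=(z-o[2])/d[:,2]; return o+d*s[:,None]
def cloud(info,depth,T):
    f,cx,cy=K(info); v,u=np.mgrid[:400,:640]
    P=np.stack([(u-cx)/f*depth,(v-cy)/f*depth,depth],-1)
    return P@T[:3,:3].T+T[:3,3]
def tri(r1,r2):
    (o1,d1),(o2,d2)=[(o,np.asarray(d).reshape(3)) for o,d in (r1,r2)]
    A=np.c_[d1,-d2]; s=np.linalg.lstsq(A,o2-o1,rcond=None)[0]
    p,q=o1+s[0]*d1,o2+s[1]*d2; return (p+q)/2,np.linalg.norm(p-q)
E
python3 - <<'E'
from h import *
from rig import robot
for n,(x0,y0,x1,y1) in {"top":(360,150,470,280),"scene":(350,170,480,310)}.items():
    im=cv2.imread(f"pics/{n}0.png"); c=im[y0:y1,x0:x1]
    cv2.imwrite(f"pics/{n}_z.png",cv2.resize(c,None,fx=4.2,fy=4.2,interpolation=cv2.INTER_CUBIC))
i=robot.camera_info("top");T=cam2world(i);d=np.load("pics/top0d.npy");P=cloud(i,d,T)
def s(u,v): return np.round(P[v,u],3)
for k,(u,v) in dict(handle=(406,224),stand=(396,228),blue=(411,255),purple=(437,221),pink=(399,195),beaker=(375,174),tape=(438,168),b1=(258,190),b2=(291,193),b3=(322,197),t=(275,180),c1=(250,155),c2=(341,162),c3=(333,244),c4=(240,236)).items(): print(k,s(u,v))
im=cv2.imread("pics/top0.png");hsv=cv2.cvtColor(im,cv2.COLOR_BGR2HSV)
for k,(u,v) in dict(stand=(404,226),blue=(411,255),purple=(437,221),pink=(399,195),beaker=(375,174)).items():
    w=P[v-16:v+17,u-16:u+17].reshape(-1,3); w=w[w[:,2]>0.01]
    print(k,w.min(0).round(3),w.max(0).round(3))
E
```

```text
handle [ 0.446 -0.297  0.136]
stand [ 0.441 -0.282  0.054]
blue [ 0.354 -0.309  0.132]
purple [ 0.455 -0.392  0.127]
pink [ 0.535 -0.279  0.132]
beaker [ 0.628 -0.226  0.005]
tape [ 0.637 -0.426  0.049]
b1 [0.566 0.162 0.055]
b2 [0.556 0.054 0.054]
b3 [ 0.542 -0.046  0.057]
t [0.609 0.112 0.005]
c1 [0.693 0.196 0.018]
c2 [ 0.672 -0.112 -0.002]
c3 [ 0.393 -0.082 -0.   ]
c4 [0.419 0.224 0.02 ]
stand [ 0.341 -0.336  0.01 ] [ 0.484 -0.04   1.323]
blue [ 0.336 -0.33   0.073] [ 0.373 -0.04   1.323]
purple [ 0.341 -0.467  0.01 ] [ 0.51  -0.04   1.323]
pink [ 0.341 -0.302  0.074] [ 0.556 -0.04   1.323]
beaker [ 0.341 -0.248  0.011] [ 0.647 -0.04   1.323]
```

View pics/top_z.png

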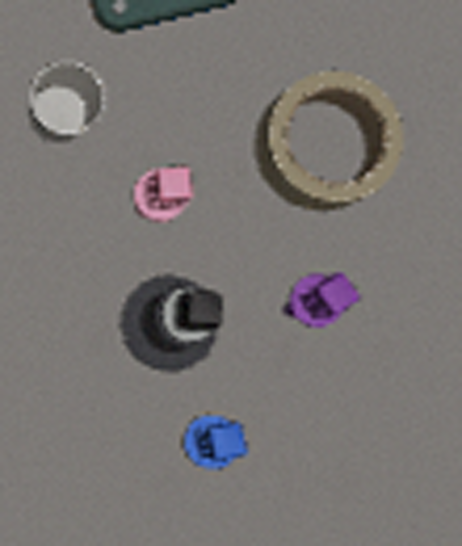

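View pics/scene_z.png

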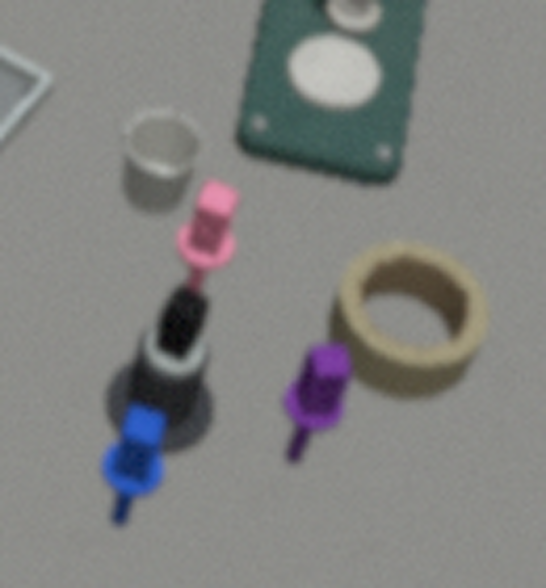

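```bash
cat >> h.py <<'E'
def R(yaw):  # tool down, tool x at yaw (deg)
    c,s=np.cos(np.radians(yaw)),np.sin(np.radians(yaw))
    return np.array([[c,s,0],[s,-c,0],[0,0,-1.]])
def Ttool(robot):
    T=np.eye(4);T[:3,3]=robot.read_position();T[:3,:3]=robot.read_tcp_rot();return T
def shot(robot,name):
    T=Ttool(robot);i=robot.camera_info("wrist");im,d=robot.grab_frame("wrist")
    b=cv2.cvtColor(im,cv2.COLOR_RGB2BGR)
    cv2.imwrite(f"pics/{name}.png",b);np.savez(f"pics/{name}.npz",T=T@i['T_tool_cam'],d=d)
    return b,d,T@i['T_tool_cam'],i
E
python3 - <<'E'
from h import *
from rig import robot
robot.goto([0.50,0.055,0.36],R(-6)); print(robot.read_t()); shot(robot,"w1")
robot.goto([0.44,-0.20,0.34],R(0)); print(robot.read_t()); shot(robot,"w2")
robot.goto([0.44,-0.32,0.34],R(0)); print(robot.read_t()); shot(robot,"w3"); print(robot.read_qpos())
E
```

```text
2.6167
3.6917
4.2917
[-1.53092965e+01  5.03015625e+00 -4.93857036e+00 -9.63930715e-03
 -8.00572838e+01  1.05343873e+02]
```

View pics/w1.png

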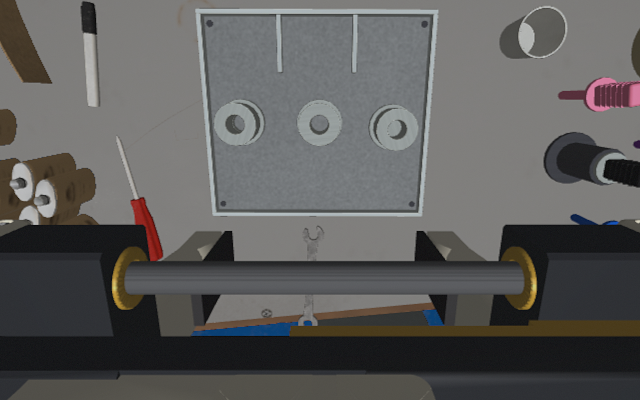

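View pics/w2.png

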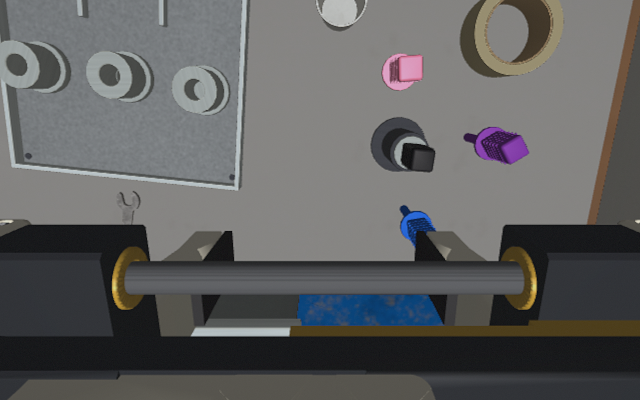

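View pics/w3.png

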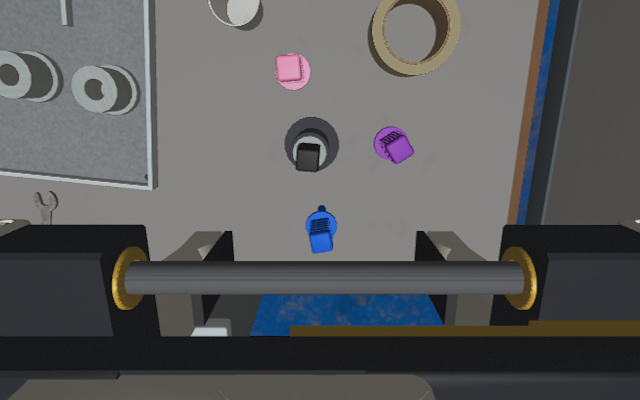

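Run:
```python
from h import *
from rig import robot
i=robot.camera_info("wrist")
V={n:(cv2.imread(f"pics/{n}.png"),np.load(f"pics/{n}.npz")) for n in("w1","w2","w3")}
def top(n,box,pred):
    im,z=V[n]; P=cloud(i,z['d'],z['T']); m=np.zeros((400,640),np.uint8)
    x0,y0,x1,y1=box; m[y0:y1,x0:x1]=pred(P,im)[y0:y1,x0:x1]
    nn,l,st,c=cv2.connectedComponentsWithStats(m); out=[]
    for k in range(1,nn):
        if st[k,4]<40: continue
        mk=(l==k).astype(np.uint8); cs,_=cv2.findContours(mk,cv2.RETR_EXTERNAL,cv2.CHAIN_APPROX_NONE)
        h=max(cs,key=cv2.contourArea); out.append((h,P[l==k]))
    return out
# handle top
r={}
for n,b in (("w2",(395,140,440,175)),("w3",(290,138,325,175))):
    for h,p in top(n,b,lambda P,im:(P[...,2]>0.128)&(P[...,2]<0.15)&(im.max(-1)<60)):
        rc=cv2.minAreaRect(h); q=onplane(i,cv2.boxPoints(rc),0.136,V[n][1]['T'])
        e=q[1]-q[0]; e2=q[2]-q[1]
        print(n,"rect",np.round(rc[0],1),"medZ",np.median(p[:,2]).round(4),"ctr",q.mean(0).round(4),"sides",np.linalg.norm(e).round(4),np.linalg.norm(e2).round(4),"yaw",np.degrees(np.arctan2(e[1],e[0])).round(1))
        r[n]=ray(i,rc[0],V[n][1]['T'])
print("tri",tri(r['w2'],r['w3']))
# bush tops
def ell(n,box):
    out=[]
    for h,p in top(n,box,lambda P,im:(P[...,2]>0.046)&(P[...,2]<0.065)):
        if cv2.contourArea(h)<300: continue
        e=cv2.fitEllipse(h); out.append(e[0]); q=onplane(i,h.reshape(-1,2),0.054,V[n][1]['T'])
        (cx,cy),rr=cv2.minEnclosingCircle((q[:,:2]*1000).astype(np.float32))
        print(n,np.round(e[0],1),"z",np.median(p[:,2]).round(4),"ctr",onplane(i,e[0],.054,V[n][1]['T'])[0].round(4),"circ",round(cx,1),round(cy,1),round(rr,1))
    return sorted(out)
a=ell("w1",(200,80,440,170)); b=ell("w2",(0,30,240,130)); c=ell("w3",(0,40,150,130))
for p,q in zip(a,b): print("tri",tri(ray(i,p,V['w1'][1]['T']),ray(i,q,V['w2'][1]['T'])))
# top cam
it=robot.camera_info("top");Tt=cam2world(it)
# tray: w1 wall tops
im,z=V["w1"];P=cloud(i,z['d'],z['T'])
m=((P[...,2]>0.014)&(P[...,2]<0.027)).astype(np.uint8); m[220:]=0; m[:,:180]=0; m[:,460:]=0
cs,_=cv2.findContours(m,cv2.RETR_EXTERNAL,cv2.CHAIN_APPROX_NONE); h=max(cs,key=cv2.contourArea)
q=onplane(i,h.reshape(-1,2),0.02,z['T']); rc=cv2.minAreaRect((q[:,:2]*1000).astype(np.float32)); print("tray",rc, cv2.boundingRect(h), np.median(P[m>0][:,2]))
```

```text
w2 rect [421.4 159.4] medZ 0.1359 ctr [ 0.45  -0.301  0.136] sides 0.0237 0.0253 yaw -1.1
w3 rect [306.7 159.2] medZ 0.1357 ctr [ 0.45   -0.3025  0.136 ] sides 0.0238 0.0235 yaw -6.0
tri (array([ 0.44930408, -0.30228826,  0.13132476]), np.float64(4.169136054280598e-05))
w1 [234.6 123.7] z 0.0543 ctr [0.5507 0.1659 0.054 ] circ 550.4 166.0 27.8
w1 [318.5 124.2] z 0.0543 ctr [0.5388 0.0581 0.054 ] circ 538.3 58.1 27.3
w1 [396.2 128.9] z 0.0543 ctr [ 0.5223 -0.0415  0.054 ] circ 522.1 -41.6 27.7
w2 [19.8 64.8] z 0.054 ctr [0.5496 0.1611 0.054 ] circ 549.1 162.5 29.5
w2 [109.8  74.6] z 0.0541 ctr [0.5386 0.056  0.054 ] circ 538.1 55.7 29.0
w2 [194.2  89.1] z 0.0542 ctr [ 0.5219 -0.0433  0.054 ] circ 521.3 -43.3 28.1
w3 [15.3 75.8] z 0.054 ctr [0.5371 0.0483 0.054 ] circ 537.1 52.7 28.5
w3 [95. 89.] z 0.0542 ctr [ 0.5219 -0.0444  0.054 ] circ 520.6 -44.6 29.4
tri (array([0.55036483, 0.16808045, 0.04538837]), np.float64(4.2186675905239315e-05))
tri (array([0.53868044, 0.05811442, 0.05034933]), np.float64(0.00024057670627374188))
tri (array([ 0.52198599, -0.04215713,  0.05073348]), np.float64(1.822022854069773e-05))
tray ((542.4310302734375, 61.196441650390625), (311.37188720703125, 279.489990234375), 83.85240936279297) (195, 9, 243, 208) 0.019641248061150696
```

Run:
```python
from h import *
from rig import robot
robot.move_gripper(0.55)
robot.goto([0.4497,-0.302,0.20],R(-5))
robot.servo_line([0.4497,-0.302,0.0905],speed=0.12)
print(robot.read_force())
robot.move_gripper(0.0)
print(robot.read_t(),robot.read_position(),robot.read_grip_width(),robot.read_force())
robot.servo_line([0.4497,-0.302,0.20],speed=0.15)
print(robot.read_t(),robot.read_position(),robot.read_grip_width(),robot.read_force()); shot(robot,"w4")
im,d=robot.grab_frame("scene");cv2.imwrite("pics/s4.png",cv2.resize(im[150:330,300:500,::-1],None,fx=3,fy=3))
```

```text
[ 0.06580786 -0.4971867  -0.21265383]
7.3917 [ 0.44985949 -0.30208639  0.09078374] 0.27221673918406253 [-0.98922795 -0.48224071  4.32921099]
8.275 [ 0.44906318 -0.30167675  0.19892716] 0.2727393511123567 [-0.55897365  0.57749693 -0.59064404]
```

View pics/w4.png

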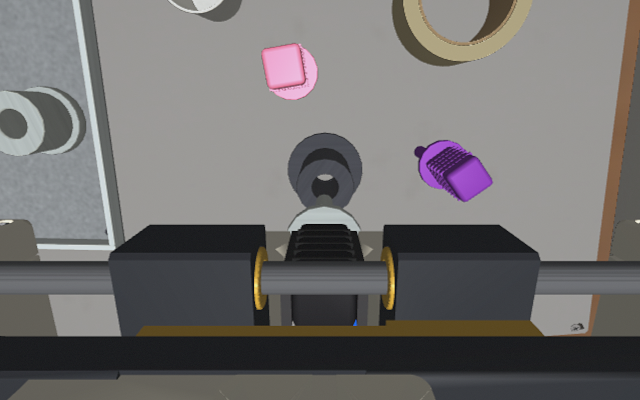

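View pics/s4.png

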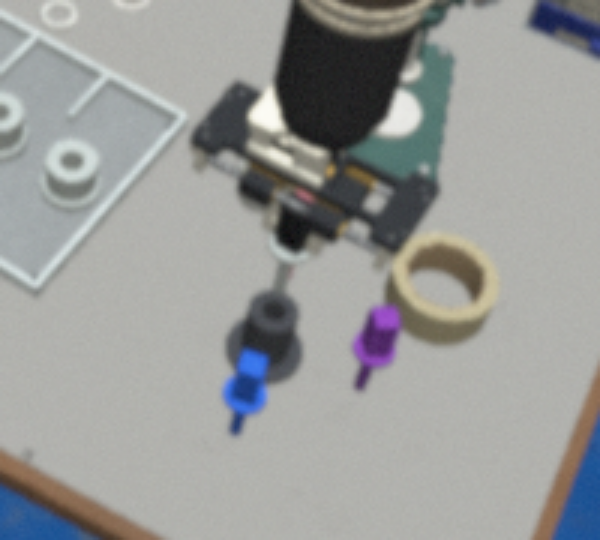

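Run:
```python
from h import *
from rig import robot
i=robot.camera_info("wrist");z=np.load("pics/w4.npz");im=cv2.imread("pics/w4.png");P=cloud(i,z['d'],z['T'])
cv2.imwrite("pics/w4z.png",cv2.resize(im[120:260,240:410],None,fx=4,fy=4))
m=((P[...,2]>0.069)&(P[...,2]<0.083)).astype(np.uint8);m[:130]=0;m[:,:270]=0;m[:,380:]=0
w=P[m>0];print("rim pts",len(w),w.min(0),w.max(0),np.median(w,0))
c=P[195:235,285:365];cc=c[(c[...,2]>0.17)&(c[...,2]<0.2)]; print("collar",cc.min(0),cc.max(0), np.percentile(cc[:,2],[5,50,95]))
R_=z['T'];print(robot.read_position())
for v in range(200,236,4): print(v,P[v,324].round(4))
```

```text
rim pts 1726 [ 0.42957438 -0.32614737  0.06901746] [ 0.47293838 -0.27874979  0.07844945] [ 0.45499687 -0.30467116  0.07636905]
collar [ 0.45205149 -0.32090782  0.18473552] [ 0.46834953 -0.28410636  0.19999874] [0.18740275 0.19053836 0.19805784]
[ 0.44902512 -0.30173706  0.19868331]
200 [ 0.4538 -0.3025  0.1302]
204 [ 0.468  -0.3038  0.1863]
208 [ 0.4673 -0.3037  0.1909]
212 [ 0.4649 -0.3035  0.1899]
216 [ 0.4628 -0.3033  0.1897]
220 [ 0.4612 -0.3032  0.1913]
224 [ 0.4602 -0.3031  0.1944]
228 [ 0.4603 -0.3031  0.2   ]
232 [ 0.4605 -0.3031  0.2057]
```

View pics/w4z.png

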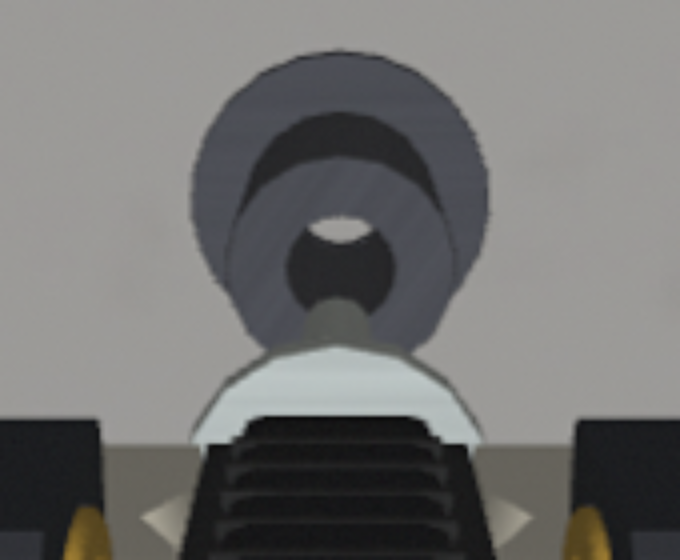

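```bash
cat > probe.py <<'E'
from h import *
def probe(robot,x,y):
    O=R(-5)
    robot.goto([x,y,0.165],O)
    f0=robot.read_force(); 
    robot.servo_line([x,y,0.113],O,speed=0.1); 
    print("t",robot.read_t(),"F0",np.round(f0,1),"at .113",np.round(robot.read_force(),1))
    z=0.113
    while z>0.0895:
        z-=0.0025; robot.servo_line([x,y,z],O,speed=0.05); f=robot.read_force()-f0
        print(round(z,4),robot.read_position()[2].round(4),np.round(f,1),end=' | ')
        if f[2]>4 or np.hypot(f[0],f[1])>8: break
    robot.dwell(0.12)
    p=robot.read_position(); print("\nend t",robot.read_t(),"tip z",p[2]-0.0868,"F",np.round(robot.read_force()-f0,1),robot.read_grip_width())
    return p
E
python3 - <<'E'
from probe import *
from rig import robot
robot.goto([0.52,-0.1,0.22],R(-5))
probe(robot,0.551,0.167)
E
```

```text
t 10.975 F0 [ 1.1 -0.7 -1.3] at .113 [ 0.3 -1.  -1.7]
0.1105 0.1109 [-1.6  0.6  0.7] | 0.108 0.1079 [-0.8  0.7  0.5] | 0.1055 0.1053 [-1.3  0.8 -0.2] | 0.103 0.1028 [-1.7 -0.2 -0.3] | 0.1005 0.1003 [-1.4  0.9  0.2] | 0.098 0.0978 [-1.6  1.6  0.1] | 0.0955 0.0953 [-1.6  0.8  1.1] | 0.093 0.0928 [-1.5  1.   0.3] | 0.0905 0.0908 [-0.8  0.7  3. ] | 0.088 0.0903 [-3.7 -1.1 17.1] | 
end t 13.5917 tip z 0.0035060444513444478 F [-2.8 -1.3 15.9] 0.2726492888355784
```

Run:
```python
from probe import *
from rig import robot
shot(robot,"w5")
robot.servo_line([0.551,0.167,0.165],R(-5),speed=0.15)
probe(robot,0.5392,0.059)
shot(robot,"w6")
```

```text
t 15.4833 F0 [ 0.  -0.5 -1.1] at .113 [-0.3 -0.  -1.1]
0.1105 0.1109 [-0.4 -0.1  0.5] | 0.108 0.108 [-0.3  0.  -0.3] | 0.1055 0.1053 [-0.6  0.9  0.3] | 0.103 0.1028 [-0.1  1.3  0.1] | 0.1005 0.1003 [-0.2  0.4 -0.4] | 0.098 0.0978 [-0.4  1.1 -0.2] | 0.0955 0.0953 [-0.1  1.2 -0.2] | 0.093 0.0928 [-0.1  0.6  0.3] | 0.0905 0.0905 [ 0.5  0.2 -0.2] | 0.088 0.09 [-1.6  0.3 14.4] | 
end t 18.1 tip z 0.003218655674010279 F [-1.5 -0.8 14. ] 0.2708727539197636
```

View pics/w6.png

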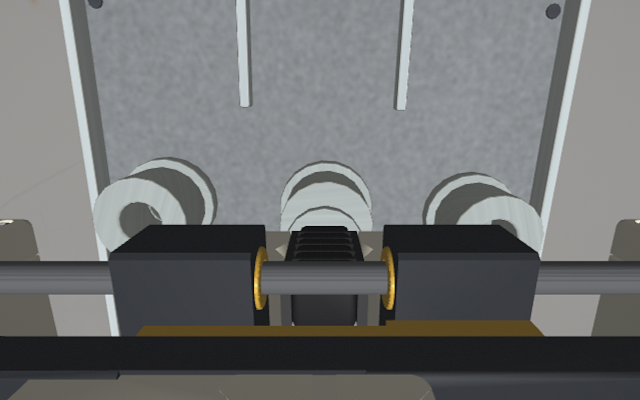

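Picture w6: the collar (325, 212) sits over the middle bush and the pin is in its bore, so this one is through. Next is the right bush.

Run:
```python
from probe import *
from rig import robot
robot.servo_line([0.5392,0.059,0.165],R(-5),speed=0.15)
probe(robot,0.5225,-0.0415)
shot(robot,"w7")
```

```text
t 19.975 F0 [-0.1  0.1 -0.9] at .113 [ 0.4  0.2 -0.9]
0.1105 0.1109 [ 0.9 -0.9 -0.3] | 0.108 0.1079 [ 0.8 -0.5 -1.5] | 0.1055 0.1061 [-0.6  0.3  5.2] | 
end t 20.8417 tip z 0.01932295621948471 F [-1.7 -0.6  7.2] 0.2737166594686559
```

View pics/w7.png

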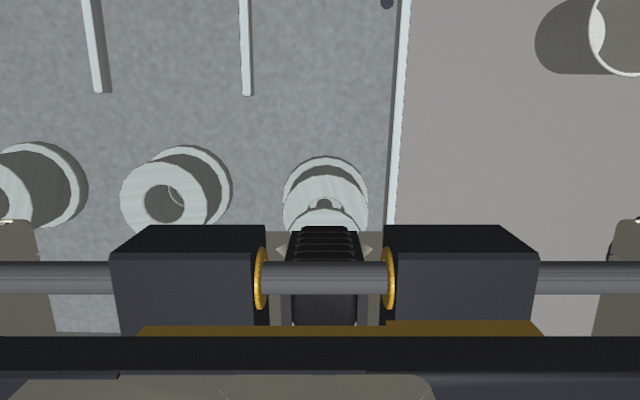

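The right bush is blind: the pin stopped with its tip at z = 19.3 mm, inside the bore mouth seen at (325, 205). Now I'll hang the pin back in its stand.

Run:
```python
from h import *
from rig import robot
O=R(-5)
robot.servo_line([0.5225,-0.0415,0.19],O,speed=0.15)
robot.goto([0.4497,-0.302,0.20],O); f0=robot.read_force()
for z,s in((0.14,.12),(0.10,.1),(0.0915,.05)):
    robot.servo_line([0.4497,-0.302,z],O,speed=s); print(z,np.round(robot.read_force()-f0,1),robot.read_position().round(4))
robot.move_gripper(0.55)
print(robot.read_t(),robot.read_grip_width())
robot.servo_line([0.4497,-0.302,0.17],O,speed=0.15)
robot.goto([0.44,-0.20,0.34],R(0)); shot(robot,"w8"); print(robot.read_t())
```

```text
0.14 [0.7 0.3 0.6] [ 0.4504 -0.3017  0.1404]
0.1 [ 0.5 -0.4  0.6] [ 0.4501 -0.3022  0.1005]
0.0915 [-0.8  0.1  1.1] [ 0.4495 -0.302   0.0914]
24.8333 0.5511448230323085
26.3667
```

View pics/w8.png

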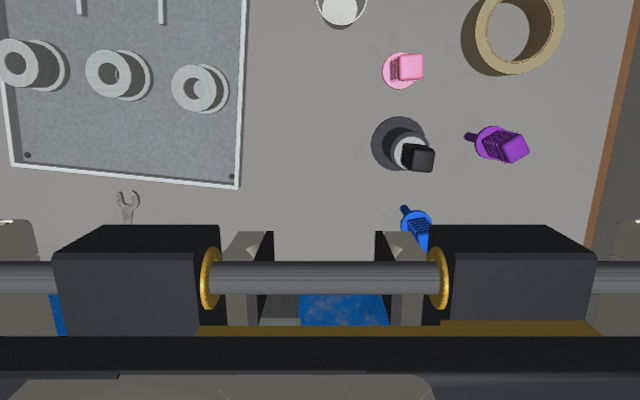

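```bash
cat > slide.py <<'E'
from h import *
C=np.array([0.5424,0.0612]);a=np.radians(-6.15);U=np.array([[np.cos(a),-np.sin(a)],[np.sin(a),np.cos(a)]])
toT=lambda p:(np.asarray(p)[:2]-C)@U
toW=lambda t:C+U@np.asarray(t)
O=R(-6.15); Z=0.025
def slide(robot,p,tx):
    w0=np.asarray(p)[:2]; t=toT(w0); w1=toW([tx,t[1]])
    print("tray xy",t.round(4),"->",w1.round(4))
    robot.move_gripper(0.85)
    robot.goto([*w0,0.12],O); robot.servo_line([*w0,Z],O,speed=0.1); print("F",np.round(robot.read_force(),1))
    robot.move_gripper(0.0); print("grip",robot.read_grip_width(),"F",np.round(robot.read_force(),1),robot.read_position().round(4))
    robot.servo_line([*w1,Z],O,speed=0.08); print("F",np.round(robot.read_force(),1),robot.read_position().round(4),toT(robot.read_position()).round(4))
    robot.move_gripper(0.85); robot.servo_line([*w1,0.12],O,speed=0.15); print("t",robot.read_t())
E
python3 - <<'E'
from slide import *
from rig import robot
for p in ((.5505,.166),(.5387,.058),(.522,-.042)): print(toT(p).round(4))
print(robot.ik([*toW([-.1015,-.1]),Z],O), robot.ik([*toW([.1015,.1]),Z],O))
slide(robot,(.522,-.042),-0.1015)
shot(robot,"w9")
robot.goto([0.46,0.0,0.36],O); shot(robot,"w10")
E
```

```text
[-0.0032  0.1051]
[-0.0033 -0.0036]
[-0.0092 -0.1048]
[ 2.27490196e+01  1.21606080e+01 -4.37329773e+01  2.54444375e-14
 -3.41064147e+01  6.11009804e+01] [ 29.50686116  30.26062343 -12.60632506   0.         -47.13305151
  54.34313884]
tray xy [-0.0092 -0.1048] -> [ 0.4303 -0.0321]
F [ 1.  -0.2 -0.8]
grip 0.5935511912707062 F [-0.9  0.7  3.6] [ 0.5221 -0.042   0.0253]
F [ 3.2 -1.   6.2] [ 0.4308 -0.032   0.0252] [-0.101  -0.1046]
t 32.4667
```

View pics/w10.png

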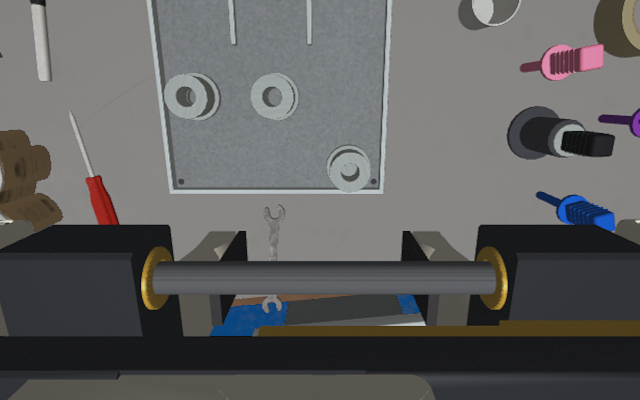

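The blind bush is at the near wall, at (349, 168). Next I'll slide the middle and left ones to the far wall.

Run:
```python
from slide import *
from rig import robot
slide(robot,(.5387,.058),0.1015)
slide(robot,(.5505,.166),0.1015)
robot.goto([0.50,0.055,0.36],R(-6)); print(robot.read_t()); b,d,T,i=shot(robot,"w11")
P=cloud(i,d,T); m=((P[...,2]>0.046)&(P[...,2]<0.065)).astype(np.uint8); m[225:]=0;m[:,:200]=0;m[:,:]*=1;m[:,440:]=0
cs,_=cv2.findContours(m,cv2.RETR_EXTERNAL,cv2.CHAIN_APPROX_NONE)
for h in cs:
    if cv2.contourArea(h)<300: continue
    e=cv2.fitEllipse(h); print(np.round(e[0],1),toT(onplane(i,e[0],.054,T)[0]).round(4))
```

```text
tray xy [-0.0033 -0.0036] -> [0.6429 0.0468]
F [-0.1  0.3  0.2]
grip 0.6000718123176924 F [-1.1 -0.7  2.4] [0.5388 0.058  0.0253]
F [-12.4  -0.2  14.2] [0.6398 0.0459 0.0254] [ 0.0984 -0.0048]
t 39.2333
tray xy [-0.0032  0.1051] -> [0.6546 0.1548]
F [-0.2  0.6  0.6]
grip 0.5942894876280059 F [-1.  -0.3  4.3] [0.5507 0.1662 0.0254]
F [-7.5 -0.2 10.8] [0.6527 0.1541 0.0254] [0.0997 0.1042]
t 44.5833
45.7417
[391.8 196.4] [-0.1001 -0.1037]
[318.9  38.9] [ 0.0981 -0.0047]
[229.6  37.7] [0.0991 0.1035]
```

View pics/w11.png

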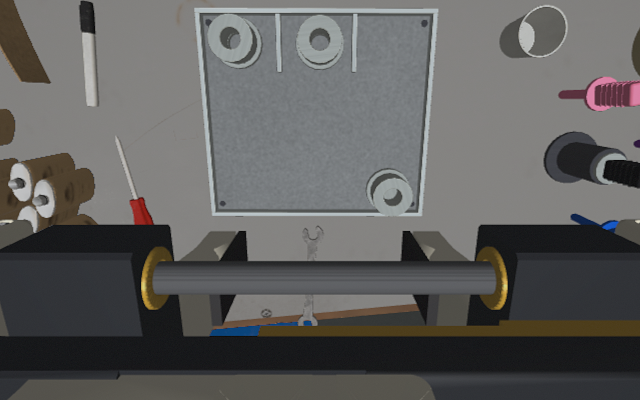

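Run:
```python
from h import *
from rig import robot
i=robot.camera_info("wrist")
for n in("w2","w8"):
    z=np.load(f"pics/{n}.npz");im=cv2.imread(f"pics/{n}.png");P=cloud(i,z['d'],z['T'])
    m=np.zeros((400,640),bool);m[140:175,395:440]=True
    m&=(P[...,2]>.128)&(P[...,2]<.15)&(im.max(-1)<60); w=P[m];print(n,len(w),np.median(w,0).round(4))
it=robot.camera_info("top");im,d=robot.grab_frame("top");cv2.imwrite("pics/top9.png",im[...,::-1])
P=cloud(it,d,cam2world(it));P0=cloud(it,np.load("pics/top0d.npy"),cam2world(it))
im0=cv2.imread("pics/top0.png");df=cv2.absdiff(im0,im[...,::-1].copy()).max(-1)>40
df[:, :150]=0
print("changed px in stand area",df[205:245,380:425].sum(),"beaker/tape",df[150:205,360:460].sum(),"screwdriver/marker",df[140:260,190:225].sum(), P[224,406].round(4),P0[224,406].round(4))
print(robot.read_t(),robot.read_force())
robot.job_done()
```

```text
w2 345 [ 0.4497 -0.305   0.1359]
w8 255 [ 0.4508 -0.3015  0.1357]
changed px in stand area 21 beaker/tape 0 screwdriver/marker 2001 [ 0.446  -0.2965  0.1365] [ 0.4461 -0.2967  0.1356]
45.8417 [-0.25885    -0.12723379 -1.01319527]
the job is handed in; nothing more can be done
```

The job is done and handed in at about 46 s of the 72 s allowed. It reports no verdict, so the results below are from my own checks.

**Probing, left to right:**
- **Left:** through. The pin stopped on the tray floor, with its tip at z ≈ 3.5 mm.
- **Middle:** through, with the tip at z ≈ 3.2 mm.
- **Right:** blind. The pin stopped 16 mm higher, with its tip at z ≈ 19.3 mm.

**Final positions:** I hung the pin back in the stand, then gripped each bush low on its body and slid it on the tray floor.

| Bush | Tray x (mm) | Tray y (mm) | Place |
|---|---|---|---|
| Left | +99 | +104 | left far pocket |
| Middle | +98 | −5 | middle far pocket |
| Right | −100 | −104 | near wall |

All three are well past the 88 mm limit. The two far bushes were pressed against the wall with about 7–12 N. The near one showed only about 3 N, so it may be a millimetre or two short of the wall. I judged them upright from the last picture, with no separate tilt measurement.

**Pin:** the top of the handle is at z = 135.7 mm, against 135.9 mm before, so the collar is on the rim.

**Other checks:**
- **Right-hand objects:** the beaker and tape roll area is unchanged in the top picture.
- **Screwdriver and marker:** this check disagreed. The before/after top pictures differ there by 2001 pixels. I put that down to the arm and its shadow but did not look at that picture. By eye, the wrist pictures taken from the same pose before and after show both in the same place.
- **Heights:** triangulated heights from two views read 3–9 mm lower than the depth images near the picture edges. I used the depth values, which agreed with the stated dimensions.

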